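# Send a tray of sweets through the sprung flaps of a cold well

## Task

Push the black tray of hard sweets flat along the bench, nose first, through the pair of sprung orange flaps into the cold well, and on gently until its front edge rests against the rubber buffer of the red back stop inside, without shoving the stop back or touching it with the robot. Then take the fingers out so that both flaps swing fully shut behind the tray. Push softly, never lift or tip the tray, and leave the bottle, the cup and the spare mould where they stand.

Things in the scene. Friction and masses are not known exactly. Their poses are not given: they have to be found in the camera images.
- gate (a point): Midway between the two gate posts of the cold well (steel bay fixed on the bench), 24 mm above the bench. x: level, the way the tray goes in; y: left of that; z: up. Posts: x -12 to -2 mm, 48 mm high, opening 100 mm wide. Before them two flared guides, 34 mm high, open to about 184 mm apart at x = -79. The tray slides on the bare bench all the way, no step.
- bay (a point): Middle of the bay behind the gate, 24 mm above the bench, 157 mm beyond the gate along the gate's x; same axes. The bay is 128 mm wide inside, walls 48 mm high, and ends at a white housing 75 mm high whose near face is 157 mm further on. The top is open: fingers pointing down can follow the tray in between the walls.
- tray_center (a point): Centre of the black tray with blue mould and amber sweets, 16 mm above its underside. 110 mm long (x, to its nose) by 90 wide by 32 high, corners rounded 12 mm, 0.3 to 0.55 kg. Starts before the guides, nose roughly to the gate. No handle, too wide to grip: push its upright rear face with the fingertips (held about 45 mm apart it does not turn away). Slides at 1 to 6 N.
- flap_left (a joint): Turn (rad) of the orange flap at +y of the gate: 0 shut, grows inwards to 1.65. Each flap is 51 mm long, 4 thick, top 43 mm above the bench, on an upright hinge at x = 3, y = +-55 mm of the gate. It swings only inwards; a spring (0.7 N at the tip shut, 2.6 N at a right angle) shuts it. It sweeps to x = 56 mm, so it shuts only once tray and fingers are out of that.
- flap_right (a joint): Turn (rad) of the orange flap at -y of the gate, mirror image of the left one: 0 shut, grows as it swings into the bay.
- backstop (a joint): How far (m) the red back stop plate (104 mm wide, top 38 mm up, square across the bay) has been shoved back: 0 at start. It holds by friction to about 12 N, then slips and stays there. On its front a black rubber buffer, 80 mm wide, springs in up to 6 mm at 2 N/mm, not shown in this value. Buffer face set anywhere from x = 178 to 262 mm of the gate, not measured: find it by feel.
- dropper: Bystander: orange bottle with a black cap, 38 mm wide, 85 mm high, standing beside the cold well; origin at the centre of its underside.
- copper_cup: Bystander: copper-brown cup, 68 mm wide, 70 mm high, standing beside the cold well; origin at the centre of its underside.
- spare_mould: Bystander: small blue mould, 80 x 60 x 14 mm, lying beside the cold well on the robot's side; origin at the centre of its underside.

How it is judged (in metres and radians):
On the way, in this order (a step that is already met when the one before it is completed fails the run):
1. the tray, flat on the bench, has both flaps pushed open and is part-way through the gate (x of tray_center in the frame of gate between -0.03 and 0.06 m and value of joint each of flap_left, flap_right above 0.7 rad), for 0.1 s.
2. the tray is pressed against the back stop's buffer (contact force between tray and backstop above 1 N), for 0.05 s.
At the end, for the whole second after the job is handed in: The tray lies flat and at rest in the bay, square to it within about 8 degrees, its front edge no more than 5 mm short of the unpressed face of the buffer (having been pressed on it), the stop shoved back less than 3 mm, and both flaps are shut (within 0.06 rad) (x of tray_center in the frame of backstop above -0.06 m and x of tray_center in the frame of gate above 0.115 m and angle between the x axis of tray_center and the x axis of gate, either way round below 0.15 rad and value of joint each of flap_left, flap_right below 0.06 rad and value of joint backstop below 0.003 m and height (world z) of tray_center below 0.02 m and linear speed of tray below 0.01 m/s); the robot touches nothing.
It fails at once if the fingers push the tray with more than 20 N (contact force between the fingers and tray above 20 N).
It fails at once if the back stop is shoved back 3 mm or more (value of joint backstop above 0.003 m).
It fails at once if the robot itself touches the back stop (contact force between any of the arm, the fingers and backstop above 0.5 N).
It fails at once if the tray is lifted or tipped (height (world z) of tray_center above 0.028 m or angle between tray_center's own z axis and vertical above 0.2 rad).
It fails at once if a bystander is moved more than 20 mm (distance of any of dropper, copper_cup, spare_mould from where it was at the start of the episode above 0.02 m).
It also fails if it takes over 67 s, if anything falls off the work surface, if the arm or the gripper's body presses on something with over 40 N, if the wrist force passes 120 N, or if a joint passes its speed limit or range.

## Robot

A 6-joint arm with a two-finger parallel gripper is mounted at the origin on the work surface. World frame = base frame: x ahead of the robot, y to its left, z up, the work surface at z = 0. Lengths are in mm, angles in rad, forces in N, time in s.
With the tool pointing down it reaches from about 250 to 850 mm from the base axis. Payload 12.5 kg.
Tool frame: the origin (TCP) lies between the finger pads; the fingertips stand 25 mm ahead of it and the grasp point (between the pads) lies 6 mm ahead of it; z points along the fingers, y is the direction in which the jaws open and shut (so a half turn about z gives the same grasp; the last joint's range is limited). The gripper opens to 93 mm and grips with 3 to 60 N. Pads are 15 mm wide; open, the fingers measure 128 mm over their backs; the gripper's body (75 mm by 188 mm) begins 65 mm behind the grasp point.
Start: joints at [1.181, 0.351, 1.652, -0, 1.139, -0.085], TCP at [165.025, 524.644, 243.633] pointing down, gripper open.
Joint ranges: [-2.75, 2.75], [-0.79, 2.1], [0.01, 2.65], [-1.57, 4.71], [0.07, 3.14], [-2.87, 2.87]. Speed limits (rad/s): [2.22, 2.22, 2.79, 3.14, 3.14, 3.14].

## Interface

Orientations are given as a unit quaternion [w, x, y, z].
In Python, from workcell import bot, camera, camera_model, finder, status gives the robot as it stands. Calls block until the motion is done:
- bot.goto(position, orientation): joint-space move of the TCP to a pose.
- bot.line_to(position, rot=None, max_speed=150): straight line of the TCP; rot=None keeps the orientation; max_speed is the mean speed in mm/s.
- bot.move_joints(angles): joint-space move.
- bot.move_gripper(opening, force=None): finger opening in mm; force is the grip in N (None keeps the last); returns when the fingers have stopped.
- bot.dwell(seconds).
- bot.solve_ik(position, orientation): joint angles nearest the present ones, or None.
- camera(name): name is "scene" or "top"; returns (picture, depth): 384x512x3 uint8, blue, green, red; 384x512 float32, mm along the optical axis (not along the pixel's ray), 0 where there is no reading.
- camera_model(name): a dict with "fovy" (degrees; the focal length in pixels is half the picture's height over the tangent of half this angle, whatever the lens; pixels are square), "cx", "cy" (the principal point, pixels), "D" ([k1, k2, p1, p2, k3] as OpenCV has them; the pictures are not rectified), "R" (3x3) and "t" (3): a world point X has camera coordinates R X + t. Camera axes: x right, y down, z forward; pixel columns grow to the right and rows downward; lengths in mm; the calibration is good to about 2 mm. A picture is of the moment at which its call begins. camera_model takes no time and is no camera call.
A pose or a line that the arm cannot do raises bot.MotionError and nothing moves.
- bot.close_job(): hands the job in, once; it reports no verdict.
Trained networks look in the newest picture that a camera, given by its name, has taken for a name from the list of things; names that differ only in an ending like _2 or _b are one class to them, and where a whole thing is asked for, a point or a joint stands for the part that bears it (a point fixed in the world has none). Each returns a list of dicts, best first, with "score" (0 to 1); they miss things now and then, are a little off and sometimes report something else, mostly with a low value. They report only what shows in the picture. A call takes as long as a camera call.
- finder.recognise(camera, label): "bbox" ([left, top, right, bottom] in pixels, round what is visible of it).
- finder.regions_of(camera, label): "region" (384x512 bool, what is visible of it) and "bbox" ([left, top, right, bottom] in pixels, round what is visible of it).
- finder.landmark_of(camera, label): "pixel" ([column, row] in pixels: a listed point, or the origin of a listed thing).
Readings, each from a call of its own:
- status.get_clock(): time.
- status.get_joint_pos(): joint angles.
- status.get_joint_velocities(): joint speeds.
- status.get_tau(): joint torques, N m.
- status.get_position(): TCP position.
- status.get_eef_rot(): TCP orientation.
- status.get_force(): force on the tool from outside, world axes, zero at the start.
- status.get_ft_torque(): the same for the moment, N m.
- status.get_finger_gap(): finger opening in mm.
Only numpy, scipy, OpenCV 4.12 (cv2) and the standard library are available. Lean on these libraries where they do the work, as an engineer would, in place of code of your own. Each camera call takes 0.05 s, during which the arm holds its last target. There are 200 camera calls.

## Working session

There is one attempt and no reset: what is moved stays moved. The work goes in short steps, each a Python script; the robot and the scene stay as the last script left them, time stands still between calls to the robot, and variables do not carry over. Pictures are saved under pics/ and viewed, about 8 in all and at most 12, crops included, and the job is handed in when it is done.

```bash
mkdir -p pics; cat > h.py <<'E'
import numpy as np, cv2
from workcell import bot, camera, camera_model, finder, status
def model(n):
    m=camera_model(n); f=192/np.tan(np.radians(m["fovy"])/2)
    K=np.array([[f,0,m["cx"]],[0,f,m["cy"]],[0,0,1]])
    return K,np.array(m["D"],float),np.array(m["R"]),np.array(m["t"],float)
def rays(n,px):
    K,D,R,t=model(n)
    u=cv2.undistortPoints(np.array(px,float).reshape(-1,1,2),K,D).reshape(-1,2)
    return (-R.T@t),np.c_[u,np.ones(len(u))]@R   # origin, dirs with unit depth
def at_z(n,px,z):
    o,d=rays(n,px); return o+d*((z-o[2])/d[:,2])[:,None]
def by_depth(n,px,dep):
    o,d=rays(n,px); return o+d*np.asarray(dep)[:,None]
def cloud(n,mask,dep):
    v,u=np.nonzero(mask&(dep>0)); return by_depth(n,np.c_[u,v],dep[v,u])
E
cat > a.py <<'E'
from h import *
for n in("scene","top"):
    im,d=camera(n); cv2.imwrite(f"pics/{n}0.png",im); np.save(f"{n}0.npy",d)
    print(n,"campos",rays(n,[[256,192]]))
    for l in("gate","bay","tray_center"):
        z={"gate":24,"bay":24,"tray_center":16}[l]
        for r in finder.landmark_of(n,l)[:2]: print(l,r["score"],r["pixel"],at_z(n,[r["pixel"]],z).round(1))
    for l in("tray_center","flap_left","flap_right","backstop","dropper","copper_cup","spare_mould"):
        for r in finder.regions_of(n,l)[:1]:
            c=cloud(n,r["region"],d); print(l,r["score"],r["bbox"],len(c),np.median(c,0).round(),c.min(0).round(),c.max(0).round())
print(status.get_clock(),status.get_force(),status.get_eef_rot(),status.get_finger_gap())
E
python3 a.py
```

```text
scene campos (array([1065.6267665 ,   45.92706492,  657.70233295]), array([[-0.62278435, -0.00176069, -0.78258815]]))
gate 0.7 [209.0, 193.1] [[561.  -35.3  24. ]]
bay 0.95 [302.6, 203.0] [[587.4 121.5  24. ]]
tray_center 0.93 [142.0, 191.1] [[ 546.3 -153.5   16. ]]
tray_center 0.7 [210.6, 194.2, 213.1, 217.7] 145 [589. -34.  33.] [551. -43.  -1.] [621. -30.  48.]
flap_left 0.46 [213.0, 164.4, 220.8, 197.5] 184 [536. -25.  30.] [509. -31.   4.] [562. -19.  45.]
flap_right 0.72 [207.4, 191.5, 214.1, 218.3] 152 [591. -34.  33.] [556. -44.  -1.] [621. -30.  55.]
backstop 0.73 [344.7, 181.1, 399.4, 234.4] 890 [611. 207.  30.] [554. 184.  -1.] [656. 270.  40.]
dropper 0.93 [259.3, 263.9, 284.6, 312.3] 909 [759.  62.  55.] [705.  42.  -3.] [769.  81.  88.]
copper_cup 0.8 [132.6, 246.4, 184.3, 301.9] 2166 [712. -97.  44.] [ 644. -129.   -1.] [756. -62.  73.]
spare_mould 0.84 [230.6, 125.8, 280.8, 153.6] 1121 [426.  43.  13.] [367.  -3.  -2.] [458.  88.  17.]
top campos (array([419.84910599,  45.21516459, 701.4525504 ]), array([[ 0.23910535,  0.02293992, -0.97073648]]))
gate 0.57 [306.4, 208
[... 258 characters left out ...]
, 207.5, 301.5, 232.1] 73 [541. -26.  41.] [519. -36.  -1.] [563. -22.  45.]
flap_right 0.51 [303.2, 181.0, 311.4, 208.1] 78 [591. -35.  41.] [568. -41.  14.] [618. -30.  44.]
backstop 0.81 [147.7, 152.3, 197.7, 205.6] 873 [607. 206.  30.] [552. 185.  -2.] [656. 273.  41.]
dropper 0.77 [256.6, 96.6, 272.6, 127.9] 454 [740.  61.  56.] [730.  43.  -2.] [768.  79.  87.]
copper_cup 0.72 [321.9, 111.1, 364.8, 153.9] 1134 [733. -97.  43.] [ 688. -127.    3.] [755. -62.  73.]
spare_mould 0.66 [231.4, 261.0, 280.8, 304.5] 1391 [419.  44.  14.] [384.  -2.  -2.] [457.  88.  17.]
1.1 [ 0.25824877 -0.27764202 -0.91397616] [-7.00172687e-06  1.51812361e-01  9.88409332e-01  3.48789748e-06] 92.8490937648322
```

```bash
python3 - <<'E'
import cv2
a=cv2.imread("pics/top0.png")[80:320,120:440]; cv2.imwrite("pics/top0c.png",cv2.resize(a,None,fx=2.5,fy=2.5,interpolation=cv2.INTER_CUBIC))
E
cat > b.py <<'E'
from h import *
# fine fits from top: gate axis from walls / posts at z 48, tray rectangle at z 32
d=np.load("top0.npy"); im=cv2.imread("pics/top0.png")
C=cloud("top",np.ones_like(d,bool),d)
K=(C[:,2]>43)&(C[:,2]<53)&(C[:,0]>480)&(C[:,0]<700)&(C[:,1]>-70)&(C[:,1]<310)
P=C[K][:,:2]; ang=np.radians(90-9)
for _ in range(6):
    ax=np.array([np.cos(ang),np.sin(ang)]); le=np.array([-ax[1],ax[0]])
    s=(P-[587,125])@ax; w=(P-[587,125])@le
    L=(w>55)&(w<85)&(abs(s)<130); R=(w<-55)&(w>-85)&(abs(s)<130)
    m=[np.polyfit(s[k],w[k],1) for k in(L,R)]; ang+=np.mean([q[0] for q in m])
print("axis deg",np.degrees(ang),m,L.sum(),R.sum(),[np.percentile(w[k],[2,50,98]).round(1) for k in(L,R)])
for a,b in((50,85),(-85,-50)):
    k=(w>a)&(w<b)&(s<-120); print("s near posts",np.histogram(s[k],bins=range(-200,-110,5)))
m=(C[:,2]>27)&(C[:,2]<38)&(C[:,1]<-80)&(abs(C[:,0]-548)<90)&(C[:,1]>-240)
# mask out the guides: keep largest near tray
Q=C[m][:,:2]; Q=Q[np.linalg.norm(Q-[548,-154],axis=1)<75]
r=cv2.minAreaRect(Q.astype(np.float32)); print("tray rect",r,Q.min(0),Q.max(0))
H=(C[:,2]>65)&(C[:,2]<85)&(C[:,1]>240); print("housing",C[H].min(0),C[H].max(0))
E
python3 b.py
```

```text
axis deg 80.53737425953766 [array([9.90471286e-04, 7.03012710e+01]), array([-9.90471280e-04, -7.51485453e+01])] 1420 1256 [array([61.4, 70.3, 78.9]), array([-84.3, -75.1, -67.1])]
s near posts (array([ 0,  0,  0,  0,  0, 25, 43, 37, 30, 28, 29, 29, 26, 30, 27, 28,  0]), array([-200, -195, -190, -185, -180, -175, -170, -165, -160, -155, -150,
       -145, -140, -135, -130, -125, -120, -115]))
s near posts (array([ 0,  0,  0,  0,  0, 24, 43, 34, 28, 27, 22, 25, 25, 24, 26, 25,  0]), array([-200, -195, -190, -185, -180, -175, -170, -165, -160, -155, -150,
       -145, -140, -135, -130, -125, -120, -115]))
tray rect ((550.7013549804688, -152.91360473632812), (110.31936645507812, 91.30461883544922), 69.17839050292969) [ 494.75439527 -216.45849519] [609.42145681 -89.72508398]
housing [535.25564709 263.04405526  65.00143678] [787.59912499 600.91670237  84.97890791]
```

View pics/top0c.png

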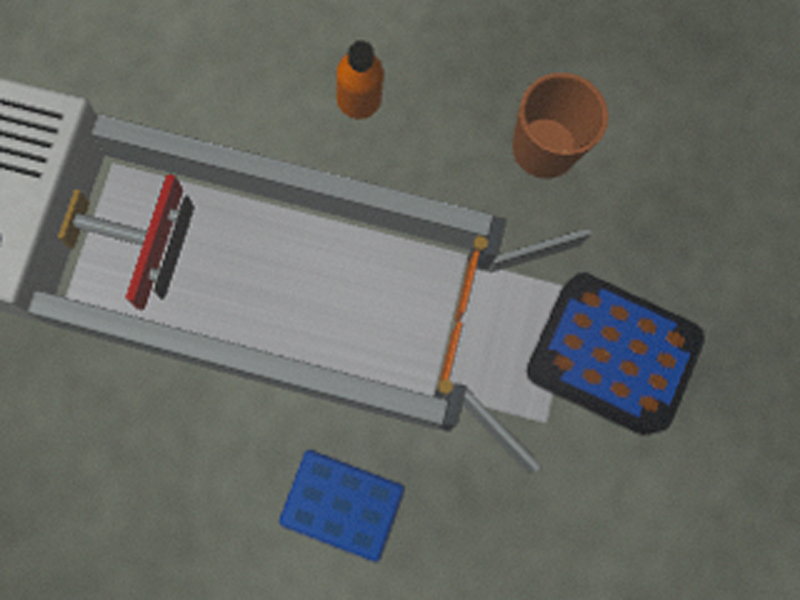

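The crop shows the tray at (615,352), about 11° clockwise of the gate axis. The flaps are shut at (462,315), and the red stop with its buffer is at (155–180,240). The calibrated numbers agree with this: gate ≈ (562.7, -35.2), yaw 80.5°; tray at gate-frame (-119, -5), yaw ≈ -11°. I'll first nudge the tray's right front side to straighten it, then look again.

```bash
cat >> h.py <<'E'
A=np.radians(80.54); AX=np.array([np.cos(A),np.sin(A)]); LE=np.array([-AX[1],AX[0]]); G=np.array([562.7,-35.2])
def W(x,y,z=33): return [*(G+x*AX+y*LE),z]
def GF(p): p=np.atleast_2d(p)[:,:2]-G; return np.c_[p@AX,p@LE]
def Q(yaw):  # tool down, jaw axis across the heading A+yaw
    f=(A+yaw)/2; return [0,np.cos(f),np.sin(f),0]
def fax(): return -float(np.dot(status.get_force()[:2],AX))
def look(tag):
    im,d=camera("top"); cv2.imwrite(f"pics/{tag}.png",im)
    p=[r for r in finder.landmark_of("top","tray_center")][:1]
    print("lm",[(r["score"],GF(at_z("top",[r["pixel"]],16)).round(1)) for r in p])
    r=finder.regions_of("top","tray_center")[:1]
    if r:
        c=cloud("top",r[0]["region"],d); c=c[(c[:,2]>26)&(c[:,2]<37)]; g=GF(c)
        g=g[np.linalg.norm(g-np.median(g,0),axis=1)<75]
        print("rect",r[0]["score"],cv2.minAreaRect(g.astype(np.float32)))
    print("t",status.get_clock())
E
python3 - <<'E'
from h import *
print(Q(-.2), GF([548.5,-153.7]))
bot.move_gripper(0)
print(status.get_finger_gap())
y=-0.2; c,s=np.cos(y),np.sin(y)
def T(a,b): return (-119.4+c*a-s*b, -5.5+s*a+c*b)
b0=-45-17.5-9
print(T(36,b0),bot.solve_ik(W(*T(36,b0)),Q(y)))
bot.goto(W(*T(36,b0),120),Q(y)); 
bot.line_to(W(*T(36,b0)),max_speed=120)
f0=np.array(status.get_force())
for b in(6,12,17,20):
    bot.line_to(W(*T(36,b0+b)),max_speed=30); print(b,(np.array(status.get_force())-f0).round(1))
print(status.get_clock())
bot.line_to(W(*T(36,b0)),max_speed=100); bot.line_to(W(*T(36,b0),150),max_speed=200)
bot.goto(W(-230,0,150),Q(0)); look("t1")
E
```

```text
[0, np.float64(0.8237263851834072), np.float64(0.5669875151647318), 0] [[-119.22236738   -5.46965418]]
0.49730913911784486
(np.float64(-98.32246034956219), np.float64(-82.72685622427097)) [-3.00221629e-01  7.77826844e-01  1.51640939e+00 -4.44089210e-16
  8.47356424e-01  6.48865183e-02]
6 [ 0.4 -0.2  0.7]
12 [ 0.2  1.3 -0.4]
17 [-0.6  0.6 -0.9]
20 [ 0.9  0.5 -0.8]
7.5917
lm [(0.8, array([[-121.5,   -0.2]]))]
rect 0.68 ((-118.89375305175781, 2.2501792907714844), (91.18391418457031, 110.09124755859375), 82.91947937011719)
t 9.4917
```

```bash
cat >> h.py <<'E'
def tool(x,y,yaw,z=33,off=62.5): # TCP pose behind a tray at (x,y,yaw)
    return W(x-off*np.cos(yaw),y-off*np.sin(yaw),z)
E
python3 - <<'E'
from h import *
bot.move_gripper(45); 
x,y,w=-120,1,-.124
bot.goto(tool(x,y,w,90,75),Q(w)); bot.line_to(tool(x,y,w,33,75),max_speed=120)
f0=fax()
bot.line_to(tool(x,y,w),max_speed=40); print("touch",fax()-f0,status.get_finger_gap())
R=130
for k in range(4):
    w0=w; w+=.031; x+=R*.031; y+=R*.031*np.sin((w+w0)/2)
    bot.line_to(tool(x,y,w),rot=Q(w),max_speed=30); print(round(x,1),round(y,1),round(w,3),round(fax()-f0,1))
for X in(-90,-75):
    bot.line_to(tool(X,y,0),rot=Q(0),max_speed=40); print(X,round(fax()-f0,1))
look("t2")
E
python3 - <<'E'
import cv2
a=cv2.imread("pics/t2.png")[80:320,120:440]; cv2.imwrite("pics/t2c.png",cv2.resize(a,None,fx=2.5,fy=2.5,interpolation=cv2.INTER_CUBIC))
E
```

```text
touch -0.5328705001967415 44.754273169570396
-116.0 0.6 -0.093 -0.0
-111.9 0.3 -0.062 -0.4
-107.9 0.1 -0.031 0.5
-103.9 0.0 0.0 0.0
-90 0.2
-75 -0.0
lm [(0.69, array([[-72.5,   1.3]]))]
rect 0.61 ((-71.81324005126953, 0.6583099365234375), (90.96578979492188, 107.8685073852539), 89.95552825927734)
t 14.2083
```

View pics/t2c.png

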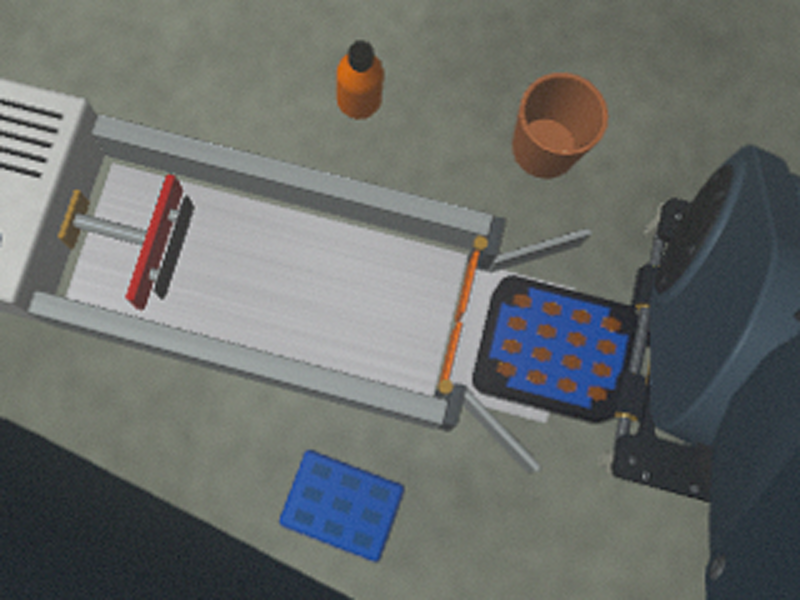

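The tray is now square and centred in front of the flaps: rear edge at (630,355), nose at (480,335). Next I push it through the gate.

```bash
python3 - <<'E'
from h import *
px=np.array([[192,200],[165,297]])/2.5+[120,80]
for z in(20,30,36): print("buffer face est",z,GF(at_z("top",px,z)).round(1).tolist())
d=np.load("top0.npy"); C=cloud("top",np.ones_like(d,bool),d); g=GF(C)
k=(abs(g[:,1])<38)&(g[:,0]>180)&(g[:,0]<275)&(C[:,2]>12); print("pts x hist",np.histogram(g[k,0],bins=range(180,276,5))[0])
f0=fax()
for X in(-50,-25,0,20,60,100):
    bot.line_to(tool(X,0,0),rot=Q(0),max_speed=45); print(X,round(fax()-f0,1),np.round(status.get_force(),1))
look("t3")
E
python3 - <<'E'
import cv2
a=cv2.imread("pics/t3.png")[80:320,120:440]; cv2.imwrite("pics/t3c.png",cv2.resize(a,None,fx=2.5,fy=2.5,interpolation=cv2.INTER_CUBIC))
E
```

```text
buffer face est 20 [[229.4, -41.3], [226.0, 39.4]]
buffer face est 30 [[226.8, -38.4], [223.5, 41.1]]
buffer face est 36 [[225.3, -36.7], [222.0, 42.1]]
pts x hist [  0   0   0   0   0   0   0   0   0  92  91  21 175  94  34  16  14  15
  17]
-50 2.7 [-0.1 -2.7 -1.7]
-25 5.6 [ 1.  -5.7 -1.6]
0 0.1 [-0.   0.1  0.1]
20 -0.3 [-0.2  0.4  0.3]
60 0.4 [-0.1 -0.3 -0.5]
100 0.7 [ 0.2 -0.7  0.7]
lm []
rect 0.56 ((144.50958251953125, 0.5321693420410156), (24.846458435058594, 89.50309753417969), 0.3977345824241638)
t 19.1583
```

View pics/t3c.png

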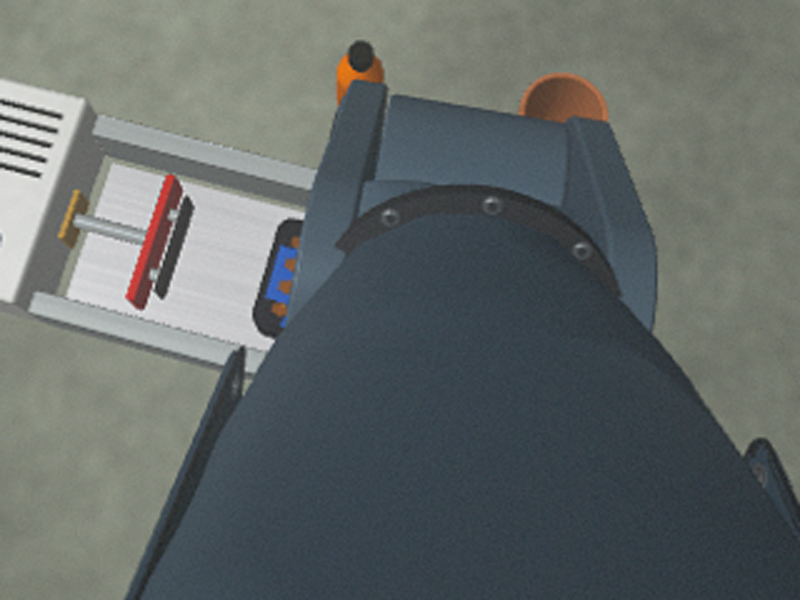

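The picture shows the nose at (262,300) about 70 mm short of the buffer at (175,245), with the tray square. The buffer face is at about x ≈ 227, so I go on quickly to 12 mm short of it and then feel forward.

```bash
python3 - <<'E'
from h import *
bot.line_to(tool(145,0,0),max_speed=40); bot.line_to(tool(157,0,0),max_speed=20)
F=lambda: np.mean([fax() for _ in range(6)])
f0=F(); print("f0",f0,status.get_clock()); X=157
while X<186:
    X+=1; bot.line_to(tool(X,0,0),max_speed=12); f=F()-f0; print(X,round(f,1),end="; ")
    if f>2: break
print(status.get_clock())
im,d=camera("scene"); cv2.imwrite("pics/s3.png",cv2.resize(im[130:270,180:440],None,fx=3,fy=3,interpolation=cv2.INTER_CUBIC))
E
```

```text
f0 -0.04901978210810628 21.1833
158 0.1; 159 0.8; 160 1.5; 161 1.2; 162 0.5; 163 -0.0; 164 0.7; 165 0.9; 166 0.8; 167 1.4; 168 1.0; 169 1.3; 170 1.1; 171 0.9; 172 0.7; 173 1.0; 174 2.4; 25.4333
```

View pics/s3.png

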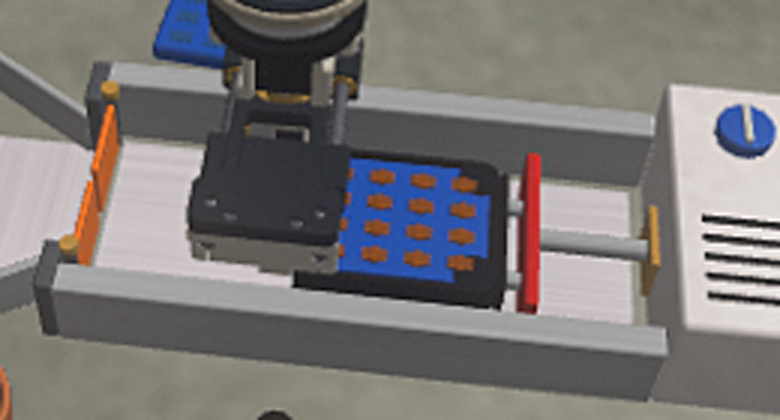

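The tray's nose at (505,240) meets the black buffer just before the red plate (530,230), and the flaps are already shut at (95,190). I take half-millimetre steps to confirm the force rises.

```bash
python3 - <<'E'
from h import *
F=lambda: np.mean([fax() for _ in range(10)])
X=174; print(round(F(),2))
while X<177:
    X+=.5; bot.line_to(tool(X,0,0),max_speed=8); f=F(); print(X,round(f,2),end="; ")
    if f>4: break
bot.dwell(.2); print(F(),status.get_clock())
E
```

```text
2.15
174.5 4.14; 3.9716956123508047 25.9333
```

```bash
python3 - <<'E'
from h import *
bot.line_to(tool(175,0,0),max_speed=8); bot.dwell(.2); print(fax(),fax(),fax())
bot.line_to(tool(167,0,0),max_speed=15); bot.line_to(tool(167,0,0,180),max_speed=120)
bot.goto(W(-120,60,260),Q(0)); look("t4")
d=None
im,_=camera("scene"); 
top=cv2.imread("pics/t4.png")[110:260,130:350]
cv2.imwrite("pics/end.png",np.vstack([cv2.resize(top,(616,420)),cv2.resize(im[150:240,180:440],(616,180))]))
im,d=camera("top")
for l in("flap_left","flap_right","backstop"):
    r=finder.regions_of("top",l)[:1]
    if r: c=cloud("top",r[0]["region"],d); print(l,r[0]["score"],np.median(GF(c),0).round(1))
E
```

```text
4.836004010980083 4.836004010980083 4.836004010980083
lm [(0.95, array([[176.1,   5.1]]))]
rect 0.79 ((175.66494750976562, -0.080230712890625), (110.93745422363281, 90.58841705322266), 0.03001355566084385)
t 29.5583
flap_left 0.65 [ 5.4 26.4]
flap_right 0.59 [  5.4 -30.6]
backstop 0.61 [245.4   0.5]
```

View pics/end.png

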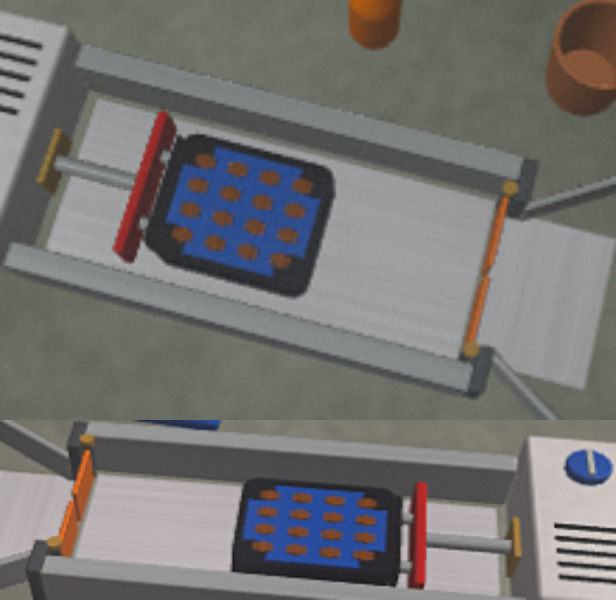

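The tray is square with its nose on the buffer (top view (160,190)), and both flaps are shut ((490,275)). The stop plate is still at x ≈ 245, as at the start.

```bash
python3 -c "
from h import *
print(GF([607,206]),status.get_clock()); bot.close_job()"
```

```text
[[245.20092545  -4.05415313]] 29.8083
the job is handed in; nothing more can be done
```

The tray is in the cold well with its nose resting on the rubber buffer, both flaps are shut behind it, and the job is handed in at about 30 s of the 67 s. No verdict was reported.

**What I did:** I nudged the tray's right front side to straighten it, then pushed its rear face with two fingers 45 mm apart. It went on a slight curve to square up, then straight through the flaps. Near the stop I fed it forward in 1 mm and then 0.5 mm steps until the push reached 4.8 N. I then backed the fingers off 8 mm and lifted them clear.

**Last checks:**
- **Tray:** centre about 175.7 mm past the gate, about 0 mm sideways, square to within 0.1°. The depth fit and the picture agree. The landmark network put it 5 mm to the left, which I took as its error.
- **Flaps:** both looked shut in both camera views.
- **Back stop:** its plate measured x ≈ 245 mm both before and after, so I saw no sign it was shoved back. The camera calibration is only good to about 2 mm, so this rests mainly on the push staying well below the 12 N slip force.
- **Bystanders:** the bottle and cup looked unmoved in the last picture, and the spare mould was only partly in view. I did not re-measure any of them.

**Not seen directly:** forces could only be read with the arm at rest, so peak forces while moving were not measured. I also did not measure the flap angles as the tray went through.

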